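Slot a slide cassette into a tight row

TASK

On the microscope bench a row of grey slide cassettes stands between two end stops in an aluminium rack. Nudge the row's cassettes gently apart to make room, then slide the spare cassette that stands on the bench into the row directly to the left (as seen from the robot's base) of the one with the round knob, and leave it upright, squarely in line and fully down on the rack floor. Keep the row standing in the rack, never press or jam the cassettes hard, and leave the other bench things alone.

Things in the scene. Friction and masses are not known exactly. Their poses are not given: they have to be found in the camera images.
- rack: fixed aluminium rack, 300 mm long (own y, the row direction; +y is the left end seen from the robot), 68 mm deep (own x, pointing away from the robot). Floor 6 mm above the bench; front and back rails rise 14 mm above the floor with 56 mm between them, so a cassette has 3 mm play each way in x. Open above. Origin: centre of the underside, on the bench, z up.
- row_floor (a point): middle of the rack floor. Two steel end stops (20 mm thick, 78 mm tall) are clamped about 97 mm either side of it, both shifted by up to 15 mm the same way; their exact places are not reported and must be felt. The free length between them is only 2 to 4 mm more than six cassettes, so both parts of the row must be pushed right up to their stops before the spare fits.
- knobbed: closed grey slide cassette, 0.1 to 0.2 kg, body 50 mm deep (own x) x 32 mm thick (own y) x 84 mm tall (z), foot edges chamfered 1.5 mm, can be gripped by its front and back faces; round upright knob on its top centre, 24 mm diameter, 12 mm high. Stands in the rack, third or fourth from the left. Origin: centre of underside, z up; its +y side is the left side, where the spare belongs.
- plain_a: closed grey slide cassette, 0.1 to 0.2 kg, body 50 mm deep (own x) x 32 mm thick (own y) x 84 mm tall (z), foot edges chamfered 1.5 mm, can be gripped by its front and back faces; flat rib on its top, 34 mm along x, 8 mm along y, 8 mm high. Origin: centre of underside, z up. Stands in the rack, leftmost, 1 to 18 mm from its stop.
- plain_b: closed grey slide cassette, 0.1 to 0.2 kg, body 50 mm deep (own x) x 32 mm thick (own y) x 84 mm tall (z), foot edges chamfered 1.5 mm, can be gripped by its front and back faces; flat rib on its top, 34 mm along x, 8 mm along y, 8 mm high. Origin: centre of underside, z up. In the rack, second from the left; gaps between neighbours are 2 to 4 mm.
- plain_c: closed grey slide cassette, 0.1 to 0.2 kg, body 50 mm deep (own x) x 32 mm thick (own y) x 84 mm tall (z), foot edges chamfered 1.5 mm, can be gripped by its front and back faces; flat rib on its top, 34 mm along x, 8 mm along y, 8 mm high. Origin: centre of underside, z up. In the rack, third or fourth from the left (the knobbed one is the other).
- plain_d: closed grey slide cassette, 0.1 to 0.2 kg, body 50 mm deep (own x) x 32 mm thick (own y) x 84 mm tall (z), foot edges chamfered 1.5 mm, can be gripped by its front and back faces; flat rib on its top, 34 mm along x, 8 mm along y, 8 mm high. Origin: centre of underside, z up. In the rack, rightmost, 3 to 27 mm from its stop. Cassettes slide easily on the floor (under 1 N each) and stay where left; pushed too high they lean.
- spare: closed grey slide cassette, 0.1 to 0.2 kg, body 50 mm deep (own x) x 32 mm thick (own y) x 84 mm tall (z), foot edges chamfered 1.5 mm, can be gripped by its front and back faces; flat rib on its top, 34 mm along x, 8 mm along y, 8 mm high. Origin: centre of underside, z up. Stands on the open bench left or right of the rack, to be slotted in, either way round.
- reagent: bystander: amber reagent bottle, 60 mm diameter, 105 mm tall, on the bench on the other side of the rack from the spare. Origin: centre of the underside.
- jar: bystander: white jar, 64 mm diameter, 70 mm tall, behind the rack. Origin: centre of the underside.
- dish: bystander: closed glass dish, 90 mm diameter, 14 mm tall, behind the rack. Origin: centre of the underside.
Things that resemble listed ones, but are neither listed nor needed, are in the scene too. What is shaped like the spare but orange or purple is not meant.

How it is judged (in metres and radians):
On the way:
1. the spare is picked up and carried over the rack (y of spare in the frame of rack between -0.14 and 0.14 m and x of spare in the frame of rack between -0.03 and 0.03 m and z of spare in the frame of rack above 0.03 m), for 0.05 s.
At the end, for the whole second after the job is handed in: Spare directly left of the knobbed cassette (centres 29 to 40 mm apart), upright within 3.4 deg, in line with the rack within 6 mm and 6 deg, foot within 4 mm of the rack floor; the other five upright (3.4 deg) and down (4 mm) in the rack; all released and at rest (x of spare in the frame of rack between -0.006 and 0.006 m and z of each of spare, plain_a, plain_b, knobbed, plain_c, plain_d in the frame of rack below 0.01 m and angle between each of spare, plain_a, plain_b, knobbed, plain_c, plain_d's own z axis and vertical below 0.06 rad and angle between the y axis of spare and the y axis of rack, either way round below 0.1 rad and y of spare in the frame of knobbed between 0.029 and 0.04 m and linear speed of each of spare, plain_a, plain_b, knobbed, plain_c, plain_d below 0.02 m/s); the robot touches nothing.
It fails at once if cassettes pressed against each other or jammed with more than 20 N (contact force between plain_a and plain_b above 20 N or contact force between any of plain_a, plain_b and knobbed above 20 N or contact force between any of plain_a, plain_b, knobbed and plain_c above 20 N or contact force between any of plain_a, plain_b, knobbed, plain_c and plain_d above 20 N or contact force between any of plain_a, plain_b, knobbed, plain_c, plain_d and spare above 20 N).
It fails at once if a cassette pressed on the rack with more than 30 N (contact force between any of plain_a, plain_b, knobbed, plain_c, plain_d, spare and rack above 30 N).
It fails at once if a cassette of the row tipped more than 17 degrees or lifted more than 14 mm (angle between any of plain_a, plain_b, knobbed, plain_c, plain_d's own z axis and vertical above 0.3 rad or z of any of plain_a, plain_b, knobbed, plain_c, plain_d in the frame of rack above 0.02 m).
It fails at once if a bystander (bottle, jar or dish) moved more than 20 mm (distance of any of reagent, jar, dish from where it was at the start of the episode above 0.02 m).
It also fails if it takes over 72 s, if anything falls off the work surface, if the arm or the gripper's body presses on something with over 40 N, if the wrist force passes 120 N, or if a joint passes its speed limit or range.

ROBOT

A 6-joint arm with a two-finger parallel gripper is mounted at the origin on the work surface. World frame = base frame: x ahead of the robot, y to its left, z up, the work surface at z = 0. Lengths are in mm, angles in degrees, forces in N, time in s.
With the tool pointing down it reaches from about 300 to 850 mm from the base axis. Payload 4.2 kg.
Tool frame: the origin (TCP) lies at the very end of the fingers, on their centre line; the grasp point (between the pads) lies 19 mm behind it (env.grip_point_offset is the distance from the TCP to the grasp point, in mm); z points along the fingers, y is the line along which they close (so a half turn about z gives the same grasp; the last joint's range is limited). The gripper opens to 91 mm and grips with 3 to 60 N. Pads are 32 mm wide; open, the fingers measure 118 mm over their backs; the gripper's body (76 mm by 178 mm) begins 60 mm behind the grasp point.
Start: joints at [65.203, 18.312, 89.639, -0, 72.044, -1.146], TCP at [230.68, 526.716, 213.976] pointing down, gripper open.
Joint ranges: [-177.97, 177.97], [-48.28, 115.42], [12.27, 149.76], [-77.06, 257.06], [2.81, 150.46], [-146.56, 146.56]. Speed limits (degrees/s): [147.25, 147.25, 180, 180, 180, 180].

INTERFACE

Orientations are given as [roll, pitch, yaw] about the fixed x, y, z axes, in that order (R = Rz(yaw) Ry(pitch) Rx(roll)).
In Python, from workcell import env gives the robot as it stands. The module is installed in compiled form; this text tells all that it offers.
- The arm moves only by the tool arm_command, never from a script. Its argument "rows" is a list of rows, each an object with "delta_pos": the shift along the tool's x, y, z in mm, a list of three; "roll": the turn about the tool's z in units of 5 degrees (1.0 is 5 degrees); "jaw": the opening in per cent of the stroke, from 0 (shut) to 100 (fully open). A call has 1 to 20 rows; each row is the pose to reach, as a shift and turn from the pose commanded when the call began, along the tool's axes at that moment; what a row does not reach only later rows make up. A row lasts 1/12 s, in which the tool goes at most 41.7 mm and 7.16 degrees, less where a joint would pass 70% of its speed; a pose out of reach is approached as far as the arm can. A call with a gripper value outside its range is refused whole. The fingers move at their own pace and stop on an object; "squeeze" is the grip in N (left out, the last holds). Time passes only in rows, so rows that repeat a pose let the fingers close. It gives the time, the measured TCP pose, the force, the opening and the grip force at its end, in the units of the state.
- env.state(): the state, without advancing time (a new reading comes with each control period).
- env.grab_frame(name): name is "scene" or "top" or "wrist"; returns a dict with "img" (400x640x3 uint8, blue, green, red), "z_map" (400x640 float32, mm along the optical axis (not along the pixel's ray), 0 where there is no reading), "fov_y" (degrees; the focal length in pixels is half the picture's height over the tangent of half this angle, whatever the lens; pixels are square), "cx", "cy" (the principal point, pixels), "R" (3x3) and "t" (3): a world point X has camera coordinates R X + t; the wrist camera has in their place "T_tool_cam" (4x4, takes a point from camera to tool coordinates, whose origin is the TCP and whose axes are the flange's). Camera axes: x right, y down, z forward; pixel columns grow to the right and rows downward; lengths in mm; the calibration is good to about 2 mm. A picture is of the moment at which its call begins: read the wrist's pose just before it.
- env.job_done(): hands the job in; it is judged then, once.
The state is a dict: "time_s": time; "qpos": joint angles; "qvel": joint speeds; "effort": joint torques, N m; "ee_pos": TCP position; "ee_rot": TCP orientation; "force": force on the tool from outside, world axes, zero at the start; "torque": the same for the moment, N m; "gripper_width": finger opening in mm; "gripper_force": force on a finger pad.
Only numpy, scipy, OpenCV 4.12 (cv2) and the standard library are available. Lean on these libraries where they do the work, as an engineer would, in place of code of your own. Each camera call takes 0.05 s, during which the arm holds its last target. There are 200 camera calls.

## Working session

There is one attempt and no reset: what is moved stays moved. The work goes in short steps, Python scripts to look and compute and a tool call to move; the robot and the scene stay as the last step left them, time stands still between calls to the robot, and variables do not carry over. Pictures are saved under pics/ and viewed, at most 10 in all, crops included, and the job is handed in when it is done.

Besides the shell and the picture viewer there is one more tool, called after "Emit:" in YAML: its name, and indented under it one key for each argument. arm_command: Moves the arm, as the interface text tells. Its arguments: {"type":"object","properties":{"rows":{"type":"array"},"squeeze":{"type":"number"}},"required":["rows"]}

```bash
mkdir -p pics; cat > h.py <<'E'
import numpy as np, cv2
from workcell import env
def cam(name):
    s=env.state(); f=env.grab_frame(name)
    F=200/np.tan(np.radians(f["fov_y"])/2)
    if name=="wrist":
        from scipy.spatial.transform import Rotation as Ro
        T=np.array(f["T_tool_cam"]); Rt=Ro.from_euler('xyz',s["ee_rot"],degrees=True).as_matrix()
        Rc=Rt@T[:3,:3]; c=Rt@T[:3,3]+np.array(s["ee_pos"])
    else:
        Rc=np.array(f["R"]).T; c=-Rc@np.array(f["t"])
    return f,F,Rc,c
def cloud(f,F,Rc,c):
    v,u=np.mgrid[:400,:640]; z=f["z_map"]
    P=np.stack([(u-f["cx"])/F*z,(v-f["cy"])/F*z,z],-1)@Rc.T+c
    P[z==0]=np.nan
    return P
E
python3 - <<'E'
from h import *
print(env.state())
for n in("top","scene"):
    f,F,Rc,c=cam(n); print(n,F,c,Rc[:,2]); cv2.imwrite(f"pics/{n}0.png",f["img"]); np.savez(f"{n}0.npz",img=f["img"],P=cloud(f,F,Rc,c))
E
```

```text
{'time_s': 0.0, 'qpos': array([ 6.52026724e+01,  1.83518523e+01,  8.97063968e+01, -4.47174922e-04,
        7.20443014e+01, -1.14539628e+00]), 'qvel': array([ 0.03189096,  0.06398873,  0.0061981 ,  0.03824639, -0.03075335,
       -0.07201167]), 'effort': array([ 5.28198452e-04, -4.12476397e+01, -2.31972742e+01,  7.26270187e-02,
        4.58250800e-02, -1.48608497e-04]), 'ee_pos': array([230.46154183, 526.23912229, 213.11823429]), 'ee_rot': array([-1.79897461e+02, -1.62488047e-03,  1.56348205e+02]), 'force': array([ 0.23827533, -0.48457962,  1.20573519]), 'torque': array([-0.03133419, -0.00733768,  0.00350627]), 'gripper_force': 0.0, 'gripper_width': 91.36723268958737}
top 392.53407949611767 [ 463.29244842   29.72750409 1134.98186809] [ 0.12020692 -0.00759208 -0.99271983]
scene 401.24694369121045 [1258.00608507   75.48808221  946.15869753] [-0.60091691 -0.03654758 -0.79847551]
```

View pics/top0.png

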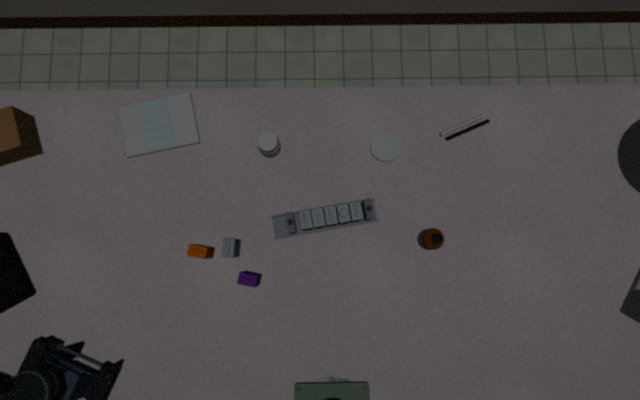

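View pics/scene0.png

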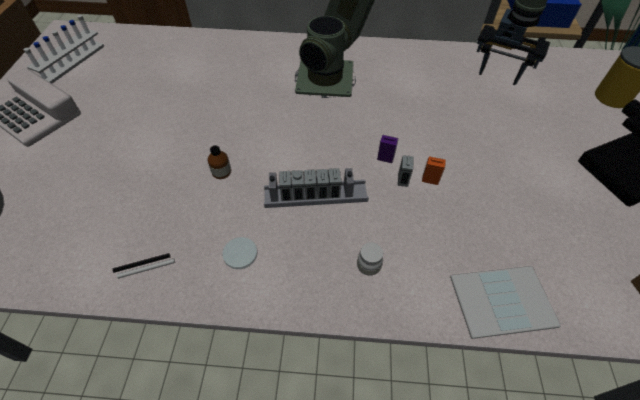

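The top view shows the rack at (325,217) with the knobbed cassette fourth from the left (344,212). The spare is at (231,247), orange at (201,251), purple at (249,279) and the bottle at (431,239). Next I measure these from the depth.

```bash
python3 - <<'E'
from h import *
d=np.load("top0.npz");P=d["P"];img=d["img"]
def reg(u0,u1,v0,v1,z0,z1):
    m=np.zeros((400,640),bool);m[v0:v1,u0:u1]=1
    m&=(P[...,2]>z0)&(P[...,2]<z1);return P[m]
print("table z",np.nanmedian(P[300:330,300:350,2]))
def rect(n,Q):
    r=cv2.minAreaRect(Q[:,:2].astype(np.float32));print(n,len(Q),np.round(r[0],1),np.round(r[1],1),round(r[2],1),np.median(Q[:,2]).round(1))
rect("spare",reg(215,243,230,262,76,100))
rect("row",reg(296,366,195,235,82,110))
rect("rack",reg(262,385,190,245,8,110))
rect("stops",reg(262,385,190,245,70,110))
rect("orange",reg(183,217,238,264,70,100))
rect("purple",reg(232,268,265,292,70,100))
rect("bottle",reg(415,450,222,255,60,120))
rect("jar",reg(250,285,125,162,50,90))
crop=cv2.resize(img[185:295,180:390],None,fx=3.8,fy=3.8,interpolation=cv2.INTER_CUBIC)
cv2.imwrite("pics/crop0.png",np.clip(crop*1.8,0,255).astype(np.uint8))
E
```

```text
table z -0.8666695954507304
spare 231 [472.7 268. ] [32.6 49.8] 85.8 83.1
row 1123 [557. -13.] [ 52.  183.8] 9.8 89.5
rack 2066 [553.9   9.8] [ 68.2 299.8] 9.3 86.8
stops 1475 [555.9  -2.4] [ 55.  234.3] 9.2 88.8
orange 241 [464.5 352. ] [51.7 32. ] 78.9 82.9
purple 247 [388.5 216.9] [50.3 32. ] 77.5 83.0
bottle 374 [ 490.1 -283.8] [57.3 57. ] 63.9 75.4
jar 333 [765.6 167.5] [54.9 53.2] 81.2 68.8
```

View pics/crop0.png

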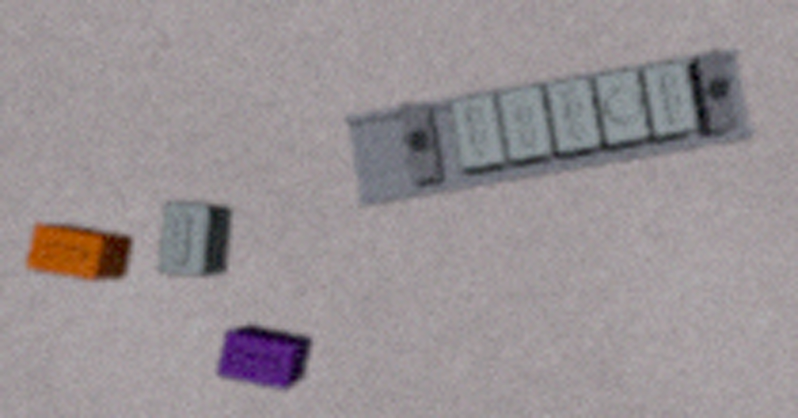

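Measured, and the sizes match: rack yaw is about 9.3° with its centre at (554,10), and the spare is at (473,268) with yaw about -4°. I'll go above the row and take a close look.

Emit:
arm_command:
  rows:
    - {"delta_pos": [-511, -355, 0], "roll": 11.41, "jaw": 100}
    - {"delta_pos": [-511, -355, 0], "roll": 11.41, "jaw": 100}
    - {"delta_pos": [-511, -355, 0], "roll": 11.41, "jaw": 100}
    - {"delta_pos": [-511, -355, 0], "roll": 11.41, "jaw": 100}
    - {"delta_pos": [-511, -355, 0], "roll": 11.41, "jaw": 100}
    - {"delta_pos": [-511, -355, 0], "roll": 11.41, "jaw": 100}
    - {"delta_pos": [-511, -355, 0], "roll": 11.41, "jaw": 100}
    - {"delta_pos": [-511, -355, 0], "roll": 11.41, "jaw": 100}
    - {"delta_pos": [-511, -355, 0], "roll": 11.41, "jaw": 100}
    - {"delta_pos": [-511, -355, 0], "roll": 11.41, "jaw": 100}
    - {"delta_pos": [-511, -355, 0], "roll": 11.41, "jaw": 100}
    - {"delta_pos": [-511, -355, 0], "roll": 11.41, "jaw": 100}
    - {"delta_pos": [-511, -355, 0], "roll": 11.41, "jaw": 100}
    - {"delta_pos": [-511, -355, 0], "roll": 11.41, "jaw": 100}
    - {"delta_pos": [-511, -355, 0], "roll": 11.41, "jaw": 100}
    - {"delta_pos": [-511, -355, 0], "roll": 11.41, "jaw": 100}
    - {"delta_pos": [-511, -355, 0], "roll": 11.41, "jaw": 100}
    - {"delta_pos": [-511, -355, 0], "roll": 11.41, "jaw": 100}
    - {"delta_pos": [-511, -355, 0], "roll": 11.41, "jaw": 100}
    - {"delta_pos": [-511, -355, 0], "roll": 11.41, "jaw": 100}
  squeeze: 4

```text
time_s: 1.77
ee_pos: [555.7, -2.2, 214.0]
ee_rot: [-180.0, -0.0, 99.4]
force: [0.7, 0.6, -0.2]
gripper_width: 91.3
gripper_force: 0.0
```

```bash
python3 - <<'E'
from h import *
f,F,Rc,c=cam("wrist"); s=env.state();print(s["time_s"],s["ee_pos"],s["ee_rot"],s["force"],F,c,Rc[:,2])
P=cloud(f,F,Rc,c); np.savez("w1.npz",img=f["img"],P=P); cv2.imwrite("pics/w1.png",f["img"])
a=np.radians(9.3); 
q=P-np.array([553.9,9.8,0]); X=q[...,0]*np.cos(a)+q[...,1]*np.sin(a);Y=-q[...,0]*np.sin(a)+q[...,1]*np.cos(a)
m=(abs(X)<30)&(abs(Y)<150)&(P[...,2]>70)&(P[...,2]<110)
h,e=np.histogram(Y[m],np.arange(-130,131,2))
h2=[np.median(P[...,2][m&(Y>=x)&(Y<x+2)]) if n else 0 for x,n in zip(e,h)]
for x,n,z in zip(e,h,h2): print(int(x),n,round(float(z)),end=" | ")
E
```

```text
1.8167 [555.77669272  -2.25964201 214.1242935 ] [ 1.79996735e+02 -9.64930202e-03  9.94088125e+01] [ 0.12052508  0.06252902 -0.36514912] 310.2312563378178 [542.89851776  77.10291776 386.15346986] [ 0.04551178 -0.27428765 -0.96057012]
-130 0 0 | -128 0 0 | -126 0 0 | -124 0 0 | -122 0 0 | -120 0 0 | -118 0 0 | -116 0 0 | -114 0 0 | -112 0 0 | -110 0 0 | -108 90 77 | -106 108 78 | -104 0 0 | -102 0 0 | -100 0 0 | -98 6 90 | -96 66 91 | -94 81 92 | -92 79 91 | -90 82 91 | -88 31 92 | -86 23 91 | -84 66 98 | -82 79 99 | -80 89 99 | -78 193 95 | -76 85 91 | -74 80 91 | -72 86 91 | -70 81 91 | -68 92 91 | -66 181 89 | -64 1 90 | -62 43 91 | -60 56 91 | -58 62 91 | -56 76 92 | -54 81 92 | -52 80 93 | -50 85 93 | -48 96 93 | -46 97 93 | -44 98 92 | -42 96 94 | -40 111 92 | -38 99 92 | -36 144 92 | -34 96 91 | -32 230 89 | -30 13 87 | -28 47 91 | -26 92 91 | -24 92 91 | -22 97 91 | -20 86 91 | -18 58 92 | -16 62 98 | -14 93 99 | -12 104 99 | -10 123 98 | -8 144 92 | -6 98 91 | -4 102 91 | -2 102 91 | 0 105 91 | 2 123 91 | 4 169 83 | 6 14 90 | 8 95 91 | 10 105 91 | 12 107 91 | 14 113 91 | 16 101 91 | 18 56 92 | 20 104 99 | 22 126 99 | 24 115 99 | 26 140 92 | 28 106 92 | 30 106 91 | 32 112 91 | 34 132 91 | 36 124 91 | 38 150 84 | 40 49 90 | 42 105 91 | 44 106 91 | 46 143 91 | 48 117 91 | 50 105 92 | 52 105 92 | 54 106 99 | 56 121 99 | 58 142 99 | 60 106 92 | 62 107 91 | 64 163 91 | 66 110 91 | 68 108 91 | 70 133 91 | 72 81 89 | 74 0 0 | 76 0 0 | 78 0 0 | 80 0 0 | 82 0 0 | 84 0 0 | 86 0 0 | 88 166 84 | 90 124 86 | 92 186 86 | 94 125 86 | 96 145 86 | 98 155 86 | 100 131 86 | 102 152 86 | 104 131 85 | 106 125 86 | 108 49 85 | 110 0 0 | 112 0 0 | 114 0 0 | 116 0 0 | 118 0 0 | 120 0 0 | 122 0 0 | 124 0 0 | 126 0 0 | 128 0 0 |
```

View pics/w1.png

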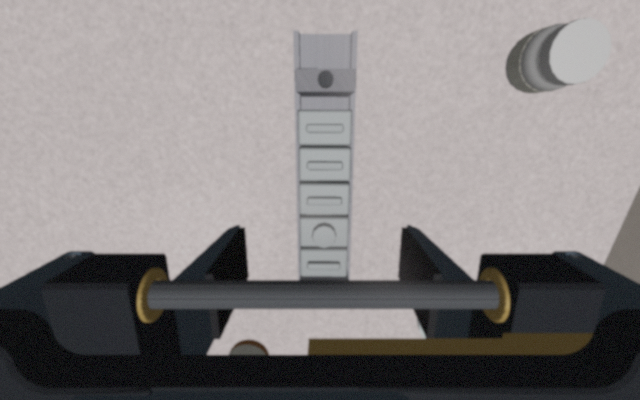

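The wrist view shows the row from top to bottom: the left stop at (325,80), a, b, c, knobbed at (324,235) and d. In the rack frame the Y centres are a 56, b 22, c -12, knobbed -47 and d -81, with stop faces near +88 and -107. The TCP is right above c. I'll check the row's X and descend.

```bash
python3 - <<'E'
from h import *
for n in("w1","top0"):
    P=np.load(n+".npz")["P"]; a=np.radians(9.3); q=P-np.array([553.9,9.8,0]); X=q[...,0]*np.cos(a)+q[...,1]*np.sin(a);Y=-q[...,0]*np.sin(a)+q[...,1]*np.cos(a)
    for y0,y1 in((42,70),(8,36),(-26,2),(-60,-34),(-94,-70),(90,107)):
        m=(abs(X)<35)&(Y>y0)&(Y<y1)&(P[...,2]>80)&(P[...,2]<96); print(n,y0,np.percentile(X[m],[1,99]).round(1))
    m=(abs(X)<45)&(abs(Y)<145)&(P[...,2]>12)&(P[...,2]<30); print("rails",np.percentile(X[m],[.5,99.5]).round(1))
E
```

```text
w1 42 [-23.3  25.4]
w1 8 [-23.1  25.8]
w1 -26 [-23.5  25.2]
w1 -60 [-24.2  24.9]
w1 -94 [-23.8  24.6]
w1 90 [-25.3  28.2]
rails [-33.   35.4]
top0 42 [-24.9  24.3]
top0 8 [-24.9  24.2]
top0 -26 [-24.8  23.7]
top0 -60 [-25.4  23.9]
top0 -94 [-25.5  23.3]
top0 90 [-26.3  26.9]
rails [-34.1  34.1]
```

Emit:
arm_command:
  rows:
    - {"delta_pos": [0, 0, 40], "roll": 0, "jaw": 100}
    - {"delta_pos": [0, 0, 80], "roll": 0, "jaw": 100}
    - {"delta_pos": [0, 0, 110], "roll": 0, "jaw": 100}
    - {"delta_pos": [0, 0, 130], "roll": 0, "jaw": 100}
    - {"delta_pos": [0, 0, 145], "roll": 0, "jaw": 100}
    - {"delta_pos": [0, 0, 160], "roll": 0, "jaw": 100}
    - {"delta_pos": [0, 0, 172], "roll": 0, "jaw": 100}
    - {"delta_pos": [0, 0, 180], "roll": 0, "jaw": 100}
    - {"delta_pos": [0, 0, 183], "roll": 0, "jaw": 100}
    - {"delta_pos": [0, 0, 183], "roll": 0, "jaw": 100}

```text
time_s: 2.65
ee_pos: [556.0, -3.0, 30.7]
ee_rot: [-180.0, -0.0, 99.3]
force: [-0.7, 0.9, 0.7]
gripper_width: 91.3
gripper_force: 0.0
```

Emit:
arm_command:
  rows:
    - {"delta_pos": [0, 0, 0], "roll": 0, "jaw": 60}
    - {"delta_pos": [0, 0, 0], "roll": 0, "jaw": 60}
    - {"delta_pos": [0, 0, 0], "roll": 0, "jaw": 60}
    - {"delta_pos": [0, 0, 0], "roll": 0, "jaw": 48}
    - {"delta_pos": [0, 0, 0], "roll": 0, "jaw": 48}
    - {"delta_pos": [0, 0, 0], "roll": 0, "jaw": 48}
    - {"delta_pos": [0, 0, 0], "roll": 0, "jaw": 48}
    - {"delta_pos": [0, 0, 0], "roll": 0, "jaw": 48}
  squeeze: 5

```text
time_s: 3.32
ee_pos: [556.4, -3.5, 31.1]
ee_rot: [180.0, -0.0, 99.3]
force: [-0.3, 0.7, 1.5]
gripper_width: 50.2
gripper_force: 5.0
```

Emit:
arm_command:
  rows:
    - {"delta_pos": [1, 0, 0], "roll": 0, "jaw": 48}
    - {"delta_pos": [2, 0, 0], "roll": 0, "jaw": 48}
    - {"delta_pos": [3, 0, 0], "roll": 0, "jaw": 48}
    - {"delta_pos": [4, 0, 0], "roll": 0, "jaw": 48}
    - {"delta_pos": [5, 0, 0], "roll": 0, "jaw": 48}
    - {"delta_pos": [6.5, 0, 0], "roll": 0, "jaw": 48}
    - {"delta_pos": [8, 0, 0], "roll": 0, "jaw": 48}
    - {"delta_pos": [9.5, 0, 0], "roll": 0, "jaw": 48}
    - {"delta_pos": [11, 0, 0], "roll": 0, "jaw": 48}
    - {"delta_pos": [12.5, 0, 0], "roll": 0, "jaw": 48}
    - {"delta_pos": [14, 0, 0], "roll": 0, "jaw": 48}
    - {"delta_pos": [15, 0, 0], "roll": 0, "jaw": 48}
    - {"delta_pos": [16, 0, 0], "roll": 0, "jaw": 48}
    - {"delta_pos": [16, 0, 0], "roll": 0, "jaw": 48}

```text
time_s: 4.48
ee_pos: [553.9, 12.6, 31.1]
ee_rot: [180.0, -0.0, 99.3]
force: [-0.6, -1.1, 4.0]
gripper_width: 50.0
gripper_force: 5.0
```

Emit:
arm_command:
  rows:
    - {"delta_pos": [0.5, 0, 0], "roll": 0, "jaw": 48}
    - {"delta_pos": [1, 0, 0], "roll": 0, "jaw": 48}
    - {"delta_pos": [1.5, 0, 0], "roll": 0, "jaw": 48}
    - {"delta_pos": [2, 0, 0], "roll": 0, "jaw": 48}
    - {"delta_pos": [2, 0, 0], "roll": 0, "jaw": 48}

```text
time_s: 4.9
ee_pos: [553.5, 14.4, 31.0]
ee_rot: [180.0, -0.0, 99.3]
force: [0.9, -1.8, 4.8]
gripper_width: 50.0
gripper_force: 5.0
```

Emit:
arm_command:
  rows:
    - {"delta_pos": [0.5, 0, 0], "roll": 0, "jaw": 48}
    - {"delta_pos": [1, 0, 0], "roll": 0, "jaw": 48}
    - {"delta_pos": [1.5, 0, 0], "roll": 0, "jaw": 48}
    - {"delta_pos": [1.5, 0, 0], "roll": 0, "jaw": 48}

```text
time_s: 5.23
ee_pos: [553.2, 15.9, 31.0]
ee_rot: [180.0, -0.0, 99.3]
force: [0.1, -1.4, 4.9]
gripper_width: 49.9
gripper_force: 5.0
```

Emit:
arm_command:
  rows:
    - {"delta_pos": [0.5, 0, 0], "roll": 0, "jaw": 48}
    - {"delta_pos": [1, 0, 0], "roll": 0, "jaw": 48}
    - {"delta_pos": [1.5, 0, 0], "roll": 0, "jaw": 48}
    - {"delta_pos": [1.5, 0, 0], "roll": 0, "jaw": 48}

```text
time_s: 5.57
ee_pos: [553.0, 17.1, 30.8]
ee_rot: [180.0, 0.0, 99.3]
force: [0.5, -3.7, 3.4]
gripper_width: 50.0
gripper_force: 5.0
```

Emit:
arm_command:
  rows:
    - {"delta_pos": [0.5, 0, 0], "roll": 0, "jaw": 48}
    - {"delta_pos": [1, 0, 0], "roll": 0, "jaw": 48}
    - {"delta_pos": [1.5, 0, 0], "roll": 0, "jaw": 48}
    - {"delta_pos": [1.5, 0, 0], "roll": 0, "jaw": 48}

```text
time_s: 5.9
ee_pos: [553.0, 17.3, 30.7]
ee_rot: [180.0, 0.1, 99.3]
force: [2.9, -9.0, 2.5]
gripper_width: 50.3
gripper_force: 8.4
```

Contact with the left stop at 9 N. Next I open and slide along to the knobbed one.

Emit:
arm_command:
  rows:
    - {"delta_pos": [-1, 0, 0], "roll": 0, "jaw": 60}
    - {"delta_pos": [-1, 0, 0], "roll": 0, "jaw": 100}
    - {"delta_pos": [-1, 0, 0], "roll": 0, "jaw": 100}
    - {"delta_pos": [-1, 0, 0], "roll": 0, "jaw": 100}
    - {"delta_pos": [-1, 0, 0], "roll": 0, "jaw": 100}
    - {"delta_pos": [-1, 0, 0], "roll": 0, "jaw": 100}
    - {"delta_pos": [-10, 0, 0], "roll": 0, "jaw": 100}
    - {"delta_pos": [-20, 0, 0], "roll": 0, "jaw": 100}
    - {"delta_pos": [-35, 0, 0], "roll": 0, "jaw": 100}
    - {"delta_pos": [-48, 0, 0], "roll": 0, "jaw": 100}
    - {"delta_pos": [-56, 0, 0], "roll": 0, "jaw": 90}
    - {"delta_pos": [-56, 0, 0], "roll": 0, "jaw": 60}
    - {"delta_pos": [-56, 0, 0], "roll": 0, "jaw": 60}

```text
time_s: 6.98
ee_pos: [561.7, -37.1, 30.9]
ee_rot: [-180.0, -0.0, 99.2]
force: [-0.7, -0.3, 0.3]
gripper_width: 74.3
gripper_force: 0.0
```

```bash
python3 - <<'E'
from h import *
s=env.state();p=s["ee_pos"];a=np.radians(9.3)
print(p,-(p[0]-553.9)*np.sin(a)+(p[1]-9.8)*np.cos(a),s["force"],s["gripper_width"])
f,F,Rc,c=cam("top"); P=cloud(f,F,Rc,c)
cv2.imwrite("pics/t2.png",cv2.resize(f["img"][190:245,265:385],None,fx=6,fy=6,interpolation=cv2.INTER_CUBIC))
E
```

```text
[561.74234053 -37.13548199  30.88076654] -47.58590090361648 [-0.74883373 -0.34011691  0.26959921] 74.32384799884915
```

View pics/t2.png

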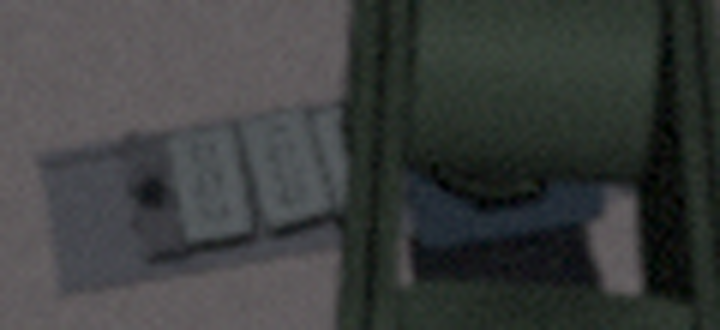

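Emit:
arm_command:
  rows:
    - {"delta_pos": [0, 0, 0], "roll": 0, "jaw": 60}
    - {"delta_pos": [0, 0, 0], "roll": 0, "jaw": 48}
    - {"delta_pos": [0, 0, 0], "roll": 0, "jaw": 48}
    - {"delta_pos": [0, 0, 0], "roll": 0, "jaw": 48}
    - {"delta_pos": [0, 0, 0], "roll": 0, "jaw": 48}
    - {"delta_pos": [0, 0, 0], "roll": 0, "jaw": 48}
    - {"delta_pos": [-1, 0, 0], "roll": 0, "jaw": 48}
    - {"delta_pos": [-2, 0, 0], "roll": 0, "jaw": 48}
    - {"delta_pos": [-3, 0, 0], "roll": 0, "jaw": 48}
    - {"delta_pos": [-4, 0, 0], "roll": 0, "jaw": 48}
    - {"delta_pos": [-5, 0, 0], "roll": 0, "jaw": 48}
    - {"delta_pos": [-6, 0, 0], "roll": 0, "jaw": 48}
    - {"delta_pos": [-7, 0, 0], "roll": 0, "jaw": 48}
    - {"delta_pos": [-8, 0, 0], "roll": 0, "jaw": 48}
    - {"delta_pos": [-9, 0, 0], "roll": 0, "jaw": 48}
    - {"delta_pos": [-9, 0, 0], "roll": 0, "jaw": 48}

```text
time_s: 8.37
ee_pos: [563.3, -45.7, 30.9]
ee_rot: [180.0, 0.0, 99.3]
force: [-0.1, 0.1, 0.6]
gripper_width: 50.1
gripper_force: 5.0
```

Emit:
arm_command:
  rows:
    - {"delta_pos": [-0.5, 0, 0], "roll": 0, "jaw": 48}
    - {"delta_pos": [-1, 0, 0], "roll": 0, "jaw": 48}
    - {"delta_pos": [-1.5, 0, 0], "roll": 0, "jaw": 48}
    - {"delta_pos": [-1.5, 0, 0], "roll": 0, "jaw": 48}

```text
time_s: 8.7
ee_pos: [563.5, -46.9, 31.0]
ee_rot: [180.0, 0.0, 99.3]
force: [-0.4, 0.3, 0.9]
gripper_width: 49.6
gripper_force: 5.0
```

Emit:
arm_command:
  rows:
    - {"delta_pos": [-0.5, 0, 0], "roll": 0, "jaw": 48}
    - {"delta_pos": [-1, 0, 0], "roll": 0, "jaw": 48}
    - {"delta_pos": [-1.5, 0, 0], "roll": 0, "jaw": 48}
    - {"delta_pos": [-1.5, 0, 0], "roll": 0, "jaw": 48}

```text
time_s: 9.03
ee_pos: [563.6, -47.7, 30.9]
ee_rot: [180.0, -0.1, 99.3]
force: [-0.8, 4.4, 0.6]
gripper_width: 49.9
gripper_force: 5.0
```

Emit:
arm_command:
  rows:
    - {"delta_pos": [-0.5, 0, 0], "roll": 0, "jaw": 48}
    - {"delta_pos": [-1, 0, 0], "roll": 0, "jaw": 48}
    - {"delta_pos": [-1, 0, 0], "roll": 0, "jaw": 48}

```text
time_s: 9.28
ee_pos: [563.9, -49.1, 30.9]
ee_rot: [180.0, -0.0, 99.3]
force: [0.1, 4.6, 0.3]
gripper_width: 50.1
gripper_force: 5.0
```

Emit:
arm_command:
  rows:
    - {"delta_pos": [0, 0, 0], "roll": 0, "jaw": 70}
    - {"delta_pos": [0, 0, 0], "roll": 0, "jaw": 100}
    - {"delta_pos": [0, 0, 0], "roll": 0, "jaw": 100}
    - {"delta_pos": [0, 0, 0], "roll": 0, "jaw": 100}
    - {"delta_pos": [0, 0, 0], "roll": 0, "jaw": 100}
    - {"delta_pos": [0, 0, -20], "roll": 0, "jaw": 100}
    - {"delta_pos": [0, 0, -50], "roll": 0, "jaw": 100}
    - {"delta_pos": [0, 0, -90], "roll": 0, "jaw": 100}
    - {"delta_pos": [0, 0, -130], "roll": 0, "jaw": 100}
    - {"delta_pos": [0, 0, -170], "roll": 0, "jaw": 100}
    - {"delta_pos": [0, 0, -183], "roll": 0, "jaw": 100}
    - {"delta_pos": [0, 0, -183], "roll": 0, "jaw": 100}
    - {"delta_pos": [0, 0, -183], "roll": 0, "jaw": 100}

```text
time_s: 10.37
ee_pos: [563.8, -49.5, 214.2]
ee_rot: [179.9, 0.0, 99.3]
force: [0.4, 0.0, -0.8]
gripper_width: 91.1
gripper_force: 0.0
```

```bash
cat > gap.py <<'E'
from h import *
import sys
s=env.state();print(s["time_s"],s["ee_pos"],s["force"])
f,F,Rc,c=cam("wrist"); P=cloud(f,F,Rc,c); np.savez(sys.argv[1]+".npz",img=f["img"],P=P,Rc=Rc,c=c,F=F,cc=[f["cx"],f["cy"]]); cv2.imwrite(f"pics/{sys.argv[1]}.png",f["img"])
a=np.radians(9.3); q=P-np.array([553.9,9.8,0]); X=q[...,0]*np.cos(a)+q[...,1]*np.sin(a);Y=-q[...,0]*np.sin(a)+q[...,1]*np.cos(a);Z=P[...,2]
m=(abs(X)<22)&(abs(Y)<150)&(Z>88)&(Z<95)
h,e=np.histogram(Y[m],np.arange(-130,131,1)); print([(int(x),int(n)) for x,n in zip(e,h) if n<25 and -115<x<92])
m=(abs(X)<22)&(Z>82)&(Z<88)&(Y>60);print("stop+",np.percentile(Y[m],[1,99]))
m=(abs(X)<22)&(Z>70)&(Z<88)&(Y<-95);print("stop-",np.percentile(Y[m],[1,99]) if m.sum() else 0)
E
python3 gap.py w2
```

```text
10.3667 [563.7744195  -49.50723387 214.19515336] [ 0.44860401  0.00755212 -0.81662729]
[(-114, 1), (-113, 4), (-112, 4), (-111, 7), (-110, 14), (-109, 4), (-108, 0), (-107, 0), (-106, 8), (-96, 9), (-95, 8), (-94, 7), (-93, 9), (-92, 10), (-91, 7), (-90, 10), (-89, 9), (-88, 9), (-74, 12), (-69, 24), (-67, 21), (-66, 17), (-64, 20), (-63, 17), (-62, 22), (-61, 19), (-60, 14), (-59, 24), (-58, 20), (-57, 18), (-56, 24), (-55, 24), (-54, 22), (-53, 20), (-51, 23), (-42, 5), (-41, 0), (-40, 0), (-39, 0), (-38, 0), (-37, 0), (-36, 0), (-35, 0), (-34, 0), (-33, 0), (-32, 0), (-31, 0), (-30, 0), (-29, 0), (-28, 0), (-27, 0), (-26, 0), (-25, 0), (-24, 0), (-23, 0), (-22, 0), (-21, 0), (-20, 0), (-19, 0), (-18, 0), (-17, 0), (-16, 0), (-15, 0), (-14, 0), (-13, 3), (-12, 14), (-11, 24), (1, 24), (2, 16), (3, 10), (4, 11), (5, 9), (6, 9), (7, 23), (36, 11), (37, 10), (38, 10), (39, 10), (40, 19), (41, 24), (54, 19), (55, 10), (69, 19), (70, 14), (71, 16), (72, 14), (73, 12), (74, 12), (75, 17), (76, 16), (77, 17), (88, 2), (89, 0), (90, 0), (91, 2)]
stop+ [ 89.50105102 108.288011  ]
stop- [-124.54867473 -107.92022857]
```

View pics/w2.png

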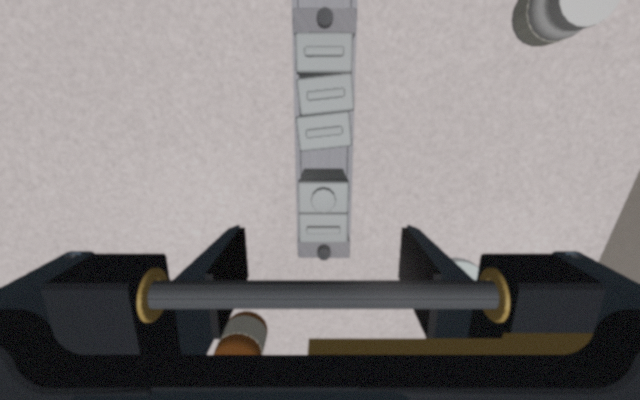

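The gap at (323,162) is open, but b (326,95) and c (324,131) have twisted about 6° in yaw. I'll square them with the gripper and need their centres from the ribs first.

```bash
cat > ribs.py <<'E'
from h import *
import sys
P=np.load(sys.argv[1]+".npz")["P"];a=np.radians(9.3); q=P-np.array([553.9,9.8,0]); X=q[...,0]*np.cos(a)+q[...,1]*np.sin(a);Y=-q[...,0]*np.sin(a)+q[...,1]*np.cos(a);Z=P[...,2]
m=((abs(X)<30)&(abs(Y)<115)&(Z>96)&(Z<108)).astype(np.uint8)
n,l,st,ce=cv2.connectedComponentsWithStats(m)
for i in range(1,n):
    if st[i,4]<60: continue
    k=l==i; r=cv2.minAreaRect(np.c_[X[k],Y[k]].astype(np.float32)); print(np.round(r[0],1),np.round(r[1],1),round(r[2],1),st[i,4])
E
python3 ribs.py w2; python3 ribs.py w1
```

```text
[ 1.5 98.7] [13.3 13.4] 3.7 242
[ 1.1 72.3] [ 7.9 33. ] 90.0 428
[ 2.5 38.1] [33.8  8. ] 5.9 374
[1.1 5.7] [33.9  8.1] 6.3 335
[  0.3 -57.1] [22.5 22.5] 44.8 487
[  0.3 -89.3] [ 7.9 32.9] 89.3 273
[   0.8 -111.8] [12.2  6.4] 0.1 64
[ 1.3 98.4] [13.1 13. ] 1.3 194
[ 1.  57.2] [32.6  7.1] 0.1 328
[ 1.1 23. ] [ 8.  33.7] 88.6 305
[  0.8 -11.1] [ 7.8 33.9] 89.6 297
[  0.6 -45.7] [22.9 22.5] 15.3 458
[  0.4 -79.7] [32.8  7.5] 0.1 239
```

Emit:
arm_command:
  rows:
    - {"delta_pos": [30, 0, 0], "roll": 0, "jaw": 100}
    - {"delta_pos": [55, 0, 20], "roll": 0, "jaw": 100}
    - {"delta_pos": [65, 0, 50], "roll": 0, "jaw": 90}
    - {"delta_pos": [65, 0, 90], "roll": 0, "jaw": 80}
    - {"delta_pos": [65, 0, 125], "roll": 0, "jaw": 80}
    - {"delta_pos": [65, 0, 155], "roll": 0, "jaw": 80}
    - {"delta_pos": [65, 0, 175], "roll": 0, "jaw": 80}
    - {"delta_pos": [65, 0, 183], "roll": 0, "jaw": 80}
    - {"delta_pos": [65, 0, 183], "roll": 0, "jaw": 70}
    - {"delta_pos": [65, 0, 183], "roll": 0, "jaw": 60}
    - {"delta_pos": [65, 0, 183], "roll": 0, "jaw": 48}
    - {"delta_pos": [65, 0, 183], "roll": 0, "jaw": 48}
    - {"delta_pos": [65, 0, 183], "roll": 0, "jaw": 48}
    - {"delta_pos": [65, 0, 183], "roll": 0, "jaw": 48}
    - {"delta_pos": [65, 0, 183], "roll": 0, "jaw": 48}
    - {"delta_pos": [65, 0, 183], "roll": 0, "jaw": 48}
  squeeze: 8

```text
time_s: 11.75
ee_pos: [554.3, 14.8, 32.2]
ee_rot: [179.8, 0.0, 99.3]
force: [1.3, -0.5, 5.3]
gripper_width: 49.8
gripper_force: 8.0
```

Emit:
arm_command:
  rows:
    - {"delta_pos": [-2, 0, 0], "roll": 0, "jaw": 48}
    - {"delta_pos": [-4, 0, 0], "roll": 0, "jaw": 48}
    - {"delta_pos": [-6, 0, 0], "roll": 0, "jaw": 48}
    - {"delta_pos": [-6, 0, 0], "roll": 0, "jaw": 48}
    - {"delta_pos": [-6, 0, 0], "roll": 0, "jaw": 60}
    - {"delta_pos": [-6, 0, 0], "roll": 0, "jaw": 80}
    - {"delta_pos": [-6, 0, 0], "roll": 0, "jaw": 80}
    - {"delta_pos": [-6, 0, 0], "roll": 0, "jaw": 80}
    - {"delta_pos": [6, 0, 0], "roll": 0, "jaw": 80}
    - {"delta_pos": [20, 0, 0], "roll": 0, "jaw": 80}
    - {"delta_pos": [30, 0, 0], "roll": 0, "jaw": 80}
    - {"delta_pos": [33, 0, 0], "roll": 0, "jaw": 80}
    - {"delta_pos": [33, 0, 0], "roll": 0, "jaw": 60}
    - {"delta_pos": [33, 0, 0], "roll": 0, "jaw": 48}
    - {"delta_pos": [33, 0, 0], "roll": 0, "jaw": 48}
    - {"delta_pos": [33, 0, 0], "roll": 0, "jaw": 48}
    - {"delta_pos": [33, 0, 0], "roll": 0, "jaw": 48}
    - {"delta_pos": [33, 0, 0], "roll": 0, "jaw": 48}

```text
time_s: 13.25
ee_pos: [548.2, 47.0, 31.0]
ee_rot: [180.0, 0.0, 99.3]
force: [0.1, 0.1, -0.7]
gripper_width: 50.0
gripper_force: 8.0
```

Emit:
arm_command:
  rows:
    - {"delta_pos": [0.5, 0, 0], "roll": 0, "jaw": 48}
    - {"delta_pos": [1, 0, 0], "roll": 0, "jaw": 48}
    - {"delta_pos": [1.5, 0, 0], "roll": 0, "jaw": 48}
    - {"delta_pos": [1.5, 0, 0], "roll": 0, "jaw": 48}
  squeeze: 6

```text
time_s: 13.58
ee_pos: [547.8, 48.7, 31.0]
ee_rot: [180.0, 0.0, 99.3]
force: [-0.2, 0.1, 0.7]
gripper_width: 50.2
gripper_force: 6.7
```

Emit:
arm_command:
  rows:
    - {"delta_pos": [0.5, 0, 0], "roll": 0, "jaw": 48}
    - {"delta_pos": [1, 0, 0], "roll": 0, "jaw": 48}
    - {"delta_pos": [1, 0, 0], "roll": 0, "jaw": 48}

```text
time_s: 13.83
ee_pos: [547.8, 48.8, 31.0]
ee_rot: [180.0, 0.1, 99.3]
force: [0.3, -4.8, -0.2]
gripper_width: 50.2
gripper_force: 8.1
```

Emit:
arm_command:
  rows:
    - {"delta_pos": [-1, 0, 0], "roll": 0, "jaw": 55}
    - {"delta_pos": [-1, 0, 0], "roll": 0, "jaw": 80}
    - {"delta_pos": [-1, 0, 0], "roll": 0, "jaw": 80}
    - {"delta_pos": [-1, 0, 0], "roll": 0, "jaw": 80}
    - {"delta_pos": [-12, 0, 0], "roll": 0, "jaw": 80}
    - {"delta_pos": [-28, 0, 0], "roll": 0, "jaw": 80}
    - {"delta_pos": [-38, 0, 0], "roll": 0, "jaw": 80}
    - {"delta_pos": [-41.5, 0, 0], "roll": 0, "jaw": 80}
    - {"delta_pos": [-41.5, 0, 0], "roll": 0, "jaw": 60}
    - {"delta_pos": [-41.5, 0, 0], "roll": 0, "jaw": 48}
    - {"delta_pos": [-41.5, 0, 0], "roll": 0, "jaw": 48}
    - {"delta_pos": [-41.5, 0, 0], "roll": 0, "jaw": 48}
    - {"delta_pos": [-41.5, 0, 0], "roll": 0, "jaw": 48}
    - {"delta_pos": [-40.5, 0, 0], "roll": 0, "jaw": 48}
    - {"delta_pos": [-39, 0, 0], "roll": 0, "jaw": 48}
    - {"delta_pos": [-37.5, 0, 0], "roll": 0, "jaw": 48}
    - {"delta_pos": [-36, 0, 0], "roll": 0, "jaw": 48}
    - {"delta_pos": [-35, 0, 0], "roll": 0, "jaw": 48}
    - {"delta_pos": [-35, 0, 0], "roll": 0, "jaw": 48}

```text
time_s: 15.42
ee_pos: [553.2, 15.7, 30.9]
ee_rot: [-180.0, -0.0, 99.3]
force: [-0.3, -1.0, -0.3]
gripper_width: 50.2
gripper_force: 6.0
```

Emit:
arm_command:
  rows:
    - {"delta_pos": [0.5, 0, 0], "roll": 0, "jaw": 48}
    - {"delta_pos": [1, 0, 0], "roll": 0, "jaw": 48}
    - {"delta_pos": [1.5, 0, 0], "roll": 0, "jaw": 48}
    - {"delta_pos": [1.5, 0, 0], "roll": 0, "jaw": 48}

```text
time_s: 15.75
ee_pos: [553.0, 16.8, 30.9]
ee_rot: [180.0, -0.0, 99.3]
force: [0.2, -0.1, 0.7]
gripper_width: 49.9
gripper_force: 6.0
```

Emit:
arm_command:
  rows:
    - {"delta_pos": [0.5, 0, 0], "roll": 0, "jaw": 48}
    - {"delta_pos": [1, 0, 0], "roll": 0, "jaw": 48}
    - {"delta_pos": [1, 0, 0], "roll": 0, "jaw": 48}

```text
time_s: 16.0
ee_pos: [552.9, 17.8, 30.9]
ee_rot: [180.0, -0.0, 99.3]
force: [0.8, -0.3, -0.7]
gripper_width: 50.0
gripper_force: 6.0
```

Emit:
arm_command:
  rows:
    - {"delta_pos": [0.5, 0, 0], "roll": 0, "jaw": 48}
    - {"delta_pos": [1, 0, 0], "roll": 0, "jaw": 48}
    - {"delta_pos": [1, 0, 0], "roll": 0, "jaw": 48}

```text
time_s: 16.25
ee_pos: [552.7, 18.8, 30.9]
ee_rot: [180.0, -0.0, 99.3]
force: [0.0, 0.4, -0.6]
gripper_width: 49.9
gripper_force: 6.0
```

Emit:
arm_command:
  rows:
    - {"delta_pos": [0.5, 0, 0], "roll": 0, "jaw": 48}
    - {"delta_pos": [1, 0, 0], "roll": 0, "jaw": 48}
    - {"delta_pos": [1, 0, 0], "roll": 0, "jaw": 48}

```text
time_s: 16.5
ee_pos: [552.6, 19.3, 30.9]
ee_rot: [180.0, 0.0, 99.3]
force: [0.8, -3.0, -0.4]
gripper_width: 50.1
gripper_force: 6.0
```

Contact. Next I release, rise and check.

Emit:
arm_command:
  rows:
    - {"delta_pos": [-0.5, 0, 0], "roll": 0, "jaw": 55}
    - {"delta_pos": [-0.5, 0, 0], "roll": 0, "jaw": 80}
    - {"delta_pos": [-0.5, 0, 0], "roll": 0, "jaw": 90}
    - {"delta_pos": [-0.5, 0, 0], "roll": 0, "jaw": 100}
    - {"delta_pos": [-0.5, 0, -20], "roll": 0, "jaw": 100}
    - {"delta_pos": [-0.5, 0, -50], "roll": 0, "jaw": 100}
    - {"delta_pos": [-5, 0, -90], "roll": 0, "jaw": 100}
    - {"delta_pos": [-20, 0, -125], "roll": 0, "jaw": 100}
    - {"delta_pos": [-40, 0, -155], "roll": 0, "jaw": 100}
    - {"delta_pos": [-60, 0, -175], "roll": 0, "jaw": 100}
    - {"delta_pos": [-70, 0, -183], "roll": 0, "jaw": 100}
    - {"delta_pos": [-70, 0, -183], "roll": 0, "jaw": 100}
    - {"delta_pos": [-70, 0, -183], "roll": 0, "jaw": 100}

```text
time_s: 17.58
ee_pos: [563.2, -49.1, 212.8]
ee_rot: [-179.9, -0.1, 99.2]
force: [0.2, 0.0, -1.6]
gripper_width: 91.4
gripper_force: 0.0
```

```bash
python3 gap.py w3; python3 ribs.py w3
```

```text
17.5833 [563.1832356  -49.09374503 212.84117833] [ 0.17214856  0.00818073 -1.58750549]
[(-114, 2), (-113, 5), (-112, 4), (-111, 6), (-110, 15), (-109, 2), (-108, 0), (-107, 0), (-106, 3), (-96, 10), (-95, 9), (-94, 7), (-93, 10), (-92, 8), (-91, 10), (-90, 7), (-89, 8), (-88, 10), (-69, 24), (-68, 23), (-67, 23), (-66, 19), (-65, 20), (-64, 19), (-63, 21), (-62, 23), (-61, 16), (-60, 17), (-59, 21), (-58, 20), (-57, 22), (-56, 17), (-54, 23), (-53, 23), (-51, 23), (-42, 6), (-41, 0), (-40, 0), (-39, 0), (-38, 0), (-37, 0), (-36, 0), (-35, 0), (-34, 0), (-33, 0), (-32, 0), (-31, 0), (-30, 0), (-29, 0), (-28, 0), (-27, 0), (-26, 0), (-25, 0), (-24, 0), (-23, 0), (-22, 0), (-21, 0), (-20, 0), (-19, 0), (-18, 0), (-17, 0), (-16, 0), (-15, 0), (-14, 0), (-13, 0), (-12, 0), (-11, 0), (-10, 0), (-9, 0), (-8, 0), (5, 12), (6, 17), (7, 10), (8, 9), (9, 9), (10, 10), (11, 10), (12, 14), (37, 12), (38, 11), (39, 18), (40, 12), (41, 10), (42, 10), (43, 10), (44, 18), (69, 17), (70, 18), (71, 13), (72, 10), (73, 15), (74, 12), (75, 13), (76, 12), (89, 0), (90, 0), (91, 4)]
stop+ [ 89.97014584 107.93139176]
stop- [-125.61320957 -107.75541984]
[ 1.5 98.6] [13.2 13.1] 46.0 240
[ 0.8 72.2] [33.9  7.7] 0.7 405
[-0.  40.8] [33.2  7.6] 0.0 382
[0.5 9. ] [33.3  7.1] 0.0 332
[  0.3 -57.5] [22.9 23.1] 76.3 492
[  0.4 -89.1] [ 7.8 32.7] 89.4 270
[   0.9 -111.8] [12.1  6. ] 0.7 62
```

View pics/w3.png

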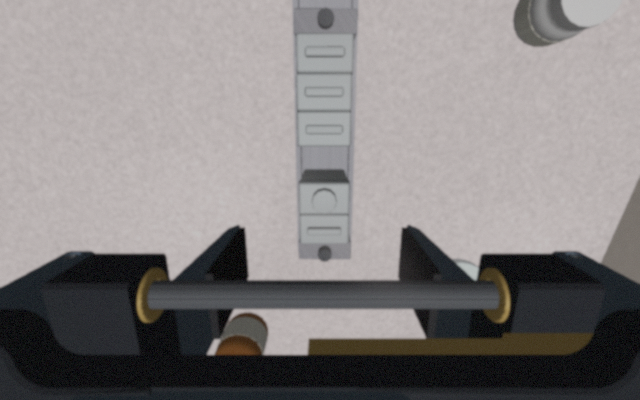

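The row is now straight and tight. The gap is centred at Y=-24.3 and 34.5 mm wide. Next I view the spare from the same relative pose, so camera bias cancels.

Emit:
arm_command:
  rows:
    - {"delta_pos": [30, -5, 6], "roll": 0.3, "jaw": 100}
    - {"delta_pos": [70, -11, 6], "roll": 0.7, "jaw": 100}
    - {"delta_pos": [110, -18, 6], "roll": 1, "jaw": 100}
    - {"delta_pos": [150, -24, 6], "roll": 1.4, "jaw": 100}
    - {"delta_pos": [190, -30, 6], "roll": 1.8, "jaw": 100}
    - {"delta_pos": [230, -37, 6], "roll": 2.2, "jaw": 100}
    - {"delta_pos": [265, -43, 6], "roll": 2.5, "jaw": 100}
    - {"delta_pos": [285, -46, 6], "roll": 2.69, "jaw": 100}
    - {"delta_pos": [293.3, -47, 6], "roll": 2.69, "jaw": 100}
    - {"delta_pos": [293.3, -47, 6], "roll": 2.69, "jaw": 100}
    - {"delta_pos": [293.3, -47, 6], "roll": 2.69, "jaw": 100}
    - {"delta_pos": [293.3, -47, 6], "roll": 2.69, "jaw": 100}

```text
time_s: 18.63
ee_pos: [470.1, 231.4, 207.2]
ee_rot: [-179.9, 0.1, 85.8]
force: [-0.9, 0.0, 0.1]
gripper_width: 91.2
gripper_force: 0.0
```

```bash
cat > sp.py <<'E'
from h import *
s=env.state();p=s["ee_pos"];yw=s["ee_rot"][2];print(s["time_s"],p,s["ee_rot"])
f,F,Rc,c=cam("wrist"); P=cloud(f,F,Rc,c); cv2.imwrite("pics/s1.png",f["img"])
a=np.radians(yw); q=P-p; X=q[...,0]*np.cos(a)+q[...,1]*np.sin(a); Yt=q[...,0]*np.sin(a)-q[...,1]*np.cos(a); Z=P[...,2]
w=(np.hypot(P[...,0]-472,P[...,1]-268)<40)
for z0,z1 in((80,88),(90,98),(80,98)):
    k=w&(Z>z0)&(Z<z1); r=cv2.minAreaRect(np.c_[X[k],Yt[k]].astype(np.float32)); print(k.sum(),np.median(Z[k]),np.round(r[0],1),np.round(r[1],1),round(r[2],1))
# gap in w3 tool frame
E
python3 sp.py
```

```text
18.6333 [470.08298691 231.40547332 207.24377023] [-1.79940396e+02  6.89617484e-02  8.58191091e+01]
1432 85.2375502918114 [41.4  0.8] [32.3 49.3] 0.9
312 93.05967173169813 [41.5  0.9] [ 8.1 33.2] 1.5
1765 85.47915762807298 [41.4  0.8] [32.3 49.3] 0.9
```

Emit:
arm_command:
  rows:
    - {"delta_pos": [20, 0.5, 0], "roll": 0.1, "jaw": 100}
    - {"delta_pos": [41.5, 0.8, 20], "roll": 0.2, "jaw": 100}
    - {"delta_pos": [41.5, 0.8, 60], "roll": 0.2, "jaw": 100}
    - {"delta_pos": [41.5, 0.8, 100], "roll": 0.2, "jaw": 100}
    - {"delta_pos": [41.5, 0.8, 130], "roll": 0.2, "jaw": 90}
    - {"delta_pos": [41.5, 0.8, 155], "roll": 0.2, "jaw": 80}
    - {"delta_pos": [41.5, 0.8, 167], "roll": 0.2, "jaw": 80}
    - {"delta_pos": [41.5, 0.8, 168], "roll": 0.2, "jaw": 70}
    - {"delta_pos": [41.5, 0.8, 168], "roll": 0.2, "jaw": 60}
    - {"delta_pos": [41.5, 0.8, 168], "roll": 0.2, "jaw": 48}
    - {"delta_pos": [41.5, 0.8, 168], "roll": 0.2, "jaw": 45}
    - {"delta_pos": [41.5, 0.8, 168], "roll": 0.2, "jaw": 45}
    - {"delta_pos": [41.5, 0.8, 168], "roll": 0.2, "jaw": 45}
    - {"delta_pos": [41.5, 0.8, 168], "roll": 0.2, "jaw": 45}
    - {"delta_pos": [41.5, 0.8, 168], "roll": 0.2, "jaw": 45}
  squeeze: 12

```text
time_s: 19.93
ee_pos: [475.0, 274.1, 41.4]
ee_rot: [179.8, -0.1, 84.9]
force: [1.3, -2.1, 6.0]
gripper_width: 49.9
gripper_force: 12.0
```

```bash
python3 - <<'E'
from h import *
s=env.state();p=s["ee_pos"];print(p,s["ee_rot"])
# actual tool-x offset of spare centre (camera) from TCP now
S=np.array([470.08,231.41]);a=np.radians(85.82);x=np.array([np.cos(a),np.sin(a)]);y=np.array([np.sin(a),-np.cos(a)])
C=S+41.45*x+.8*y; print("spare cam",C,"minus tcp tool",(C-p[:2])@x,(C-p[:2])@y)
# rack: gap centre in w3 tool frame -> world
d=np.load("w3.npz")
a=np.radians(9.3);g=np.array([553.9,9.8])+0.3*np.array([np.cos(a),np.sin(a)])-24.25*np.array([-np.sin(a),np.cos(a)])
print("gap world",g)
E
```

```text
[474.96812142 274.08278305  41.38046692] [ 1.79839361e+02 -6.75803856e-02  8.48747050e+01]
spare cam [473.89916515 272.69143018] minus tcp tool -1.4655681414177013 -0.9646970314536669
gap world [558.11494938 -14.08276998]
```

Emit:
arm_command:
  rows:
    - {"delta_pos": [0, 0, 0], "roll": 0, "jaw": 45}
    - {"delta_pos": [0, 0, 0], "roll": 0, "jaw": 45}
    - {"delta_pos": [0, 0, 0], "roll": 0, "jaw": 45}

```text
time_s: 20.18
ee_pos: [475.0, 274.1, 41.4]
ee_rot: [179.8, -0.1, 84.9]
force: [0.7, -2.1, 5.2]
gripper_width: 50.0
gripper_force: 12.0
```

Emit:
arm_command:
  rows:
    - {"delta_pos": [0, 0, -10], "roll": 0, "jaw": 45}
    - {"delta_pos": [0, 0, -30], "roll": 0, "jaw": 45}
    - {"delta_pos": [0, 0, -60], "roll": 0, "jaw": 45}
    - {"delta_pos": [0, 0, -85], "roll": 0, "jaw": 45}
    - {"delta_pos": [0, 0, -100], "roll": 0, "jaw": 45}
    - {"delta_pos": [0, 0, -110], "roll": 0, "jaw": 45}
    - {"delta_pos": [0, 0, -110], "roll": 0, "jaw": 45}
    - {"delta_pos": [0, 0, -110], "roll": 0, "jaw": 45}

```text
time_s: 20.85
ee_pos: [473.4, 273.7, 149.8]
ee_rot: [-180.0, 0.0, 84.9]
force: [1.3, 0.3, -1.9]
gripper_width: 49.8
gripper_force: 12.0
```

Emit:
arm_command:
  rows:
    - {"delta_pos": [-10, 4, -10], "roll": -0.2, "jaw": 45}
    - {"delta_pos": [-35, 14, -15], "roll": -0.5, "jaw": 45}
    - {"delta_pos": [-70, 28, -15], "roll": -0.9, "jaw": 45}
    - {"delta_pos": [-105, 42, -15], "roll": -1.3, "jaw": 45}
    - {"delta_pos": [-140, 56, -15], "roll": -1.7, "jaw": 45}
    - {"delta_pos": [-175, 70, -15], "roll": -2.1, "jaw": 45}
    - {"delta_pos": [-210, 84, -15], "roll": -2.5, "jaw": 45}
    - {"delta_pos": [-240, 95, -15], "roll": -2.88, "jaw": 45}
    - {"delta_pos": [-262, 104, -15], "roll": -2.88, "jaw": 45}
    - {"delta_pos": [-274, 109, -15], "roll": -2.88, "jaw": 45}
    - {"delta_pos": [-277.6, 110, -15], "roll": -2.88, "jaw": 45}
    - {"delta_pos": [-277.6, 110, -15], "roll": -2.88, "jaw": 45}
    - {"delta_pos": [-277.6, 110, -15], "roll": -2.88, "jaw": 45}
    - {"delta_pos": [-277.6, 110, -15], "roll": -2.88, "jaw": 45}

```text
time_s: 22.02
ee_pos: [558.0, -11.1, 164.6]
ee_rot: [-180.0, -0.1, 99.3]
force: [0.2, 0.2, -2.5]
gripper_width: 49.9
gripper_force: 12.0
```

```bash
python3 - <<'E'
from h import *
s=env.state();p=s["ee_pos"];a=np.radians(9.3);d=p-np.array([553.9,9.8,0])
print(s["time_s"],p,s["ee_rot"],s["force"],"X",d[0]*np.cos(a)+d[1]*np.sin(a),"Y",-d[0]*np.sin(a)+d[1]*np.cos(a))
f,F,Rc,c=cam("wrist");P=cloud(f,F,Rc,c);np.savez("w4.npz",P=P);cv2.imwrite("pics/w4.png",f["img"])
E
python3 ribs.py w4
```

```text
22.0167 [557.96992016 -11.06998009 164.64641728] [-1.79954450e+02 -5.12124113e-02  9.93313204e+01] [ 0.23441878  0.18839186 -2.54419931] X 0.6437554461609833 Y -21.25337380508745
[ 1.6 98.7] [13.2 13.3] 68.9 312
[ 0.9 72.6] [33.6  7. ] 0.0 508
[ 0.2 41.1] [ 7.3 33.3] 90.0 447
[0.3 8.8] [ 8.4 33.1] 89.9 462
```

View pics/w4.png

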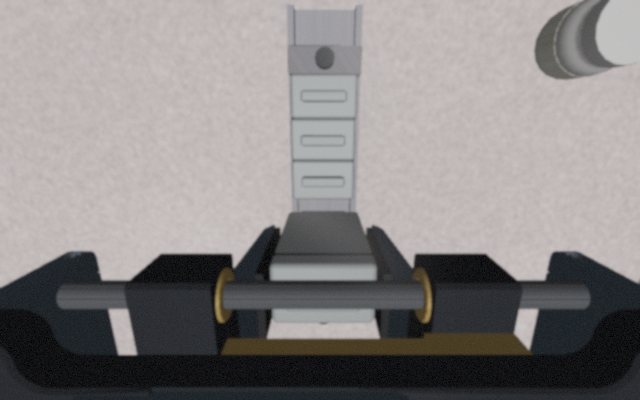

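The view shows the spare held upright between the fingers, with its left face at (320,235) and the gap edge of c at (323,197). I can measure the face against c directly.

```bash
python3 - <<'E'
from h import *
P=np.load("w4.npz")["P"];a=np.radians(9.3);q=P-np.array([553.9,9.8,0]);X=q[...,0]*np.cos(a)+q[...,1]*np.sin(a);Y=-q[...,0]*np.sin(a)+q[...,1]*np.cos(a);Z=P[...,2]
for v in range(190,265,5): print(v,[ (round(float(X[v,u]),1),round(float(Y[v,u]),1),round(float(Z[v,u]),1)) for u in(295,322,348)])
top=(Z>200)&(Z<212)&(abs(X)<30)&(abs(Y+22)<30);print(top.sum(),[np.percentile(A[top],[2,98]).round(1) for A in(X,Y,Z)])
E
```

```text
190 [(-21.8, 0.6, 90.3), (0.2, 0.8, 91.1), (21.3, 1.1, 92.2)]
195 [(-21.9, -3.6, 90.5), (0.2, -3.4, 91.1), (21.5, -3.5, 90.7)]
200 [(-28.4, -26.5, 21.6), (-0.1, -30.2, 7.8), (28.5, -30.3, 7.4)]
205 [(-28.5, -31.9, 21.8), (-0.0, -35.7, 8.5), (28.6, -35.8, 7.9)]
210 [(-28.7, -37.7, 21.0), (-0.1, -42.0, 6.8), (28.8, -41.7, 7.5)]
215 [(-18.2, -6.8, 133.7), (0.4, -6.2, 135.5), (18.2, -6.5, 134.6)]
220 [(-17.3, -6.8, 144.2), (0.4, -6.1, 146.4), (17.3, -6.2, 145.8)]
225 [(-16.4, -6.8, 153.8), (0.5, -6.4, 155.1), (16.6, -6.1, 155.7)]
230 [(-15.6, -6.5, 163.5), (0.5, -6.0, 164.9), (16.0, -6.7, 162.9)]
235 [(-14.8, -6.1, 172.6), (0.5, -6.4, 171.9), (15.3, -6.2, 172.3)]
240 [(-14.2, -6.3, 179.5), (0.5, -6.3, 179.4), (14.8, -6.5, 179.0)]
245 [(-13.6, -6.3, 186.3), (0.6, -6.3, 186.2), (14.2, -6.4, 185.9)]
250 [(-13.0, -6.1, 193.1), (0.6, -5.9, 193.5), (13.8, -6.5, 192.0)]
255 [(-12.6, -6.3, 198.4), (0.6, -6.5, 197.9), (13.2, -6.2, 198.6)]
260 [(-12.0, -6.2, 204.1), (0.6, -6.3, 203.7), (12.8, -6.3, 203.9)]
4210 [array([-27.1,  27.4]), array([-36.8,  -2.6]), array([200.7, 210.7])]
```

Emit:
arm_command:
  rows:
    - {"delta_pos": [-1, 0, 5], "roll": 0, "jaw": 45}
    - {"delta_pos": [-1.9, 0, 15], "roll": 0, "jaw": 45}
    - {"delta_pos": [-1.9, 0, 24], "roll": 0, "jaw": 45}
    - {"delta_pos": [-1.9, 0, 28], "roll": 0, "jaw": 45}
    - {"delta_pos": [-1.9, 0, 28], "roll": 0, "jaw": 45}
    - {"delta_pos": [-1.9, 0, 28], "roll": 0, "jaw": 45}
  squeeze: 10

```text
time_s: 22.57
ee_pos: [558.6, -14.4, 136.3]
ee_rot: [-179.9, -0.0, 99.2]
force: [-0.5, 0.2, -0.9]
gripper_width: 50.2
gripper_force: 10.0
```

```bash
cat > chk.py <<'E'
from h import *
s=env.state();p=s["ee_pos"];a=np.radians(9.3);d=p-np.array([553.9,9.8,0])
print(s["time_s"],p,s["force"],"X",d[0]*np.cos(a)+d[1]*np.sin(a),"Y",-d[0]*np.sin(a)+d[1]*np.cos(a))
f,F,Rc,c=cam("wrist");P=cloud(f,F,Rc,c);np.savez("w5.npz",P=P)
q=P-np.array([553.9,9.8,0]);X=q[...,0]*np.cos(a)+q[...,1]*np.sin(a);Y=-q[...,0]*np.sin(a)+q[...,1]*np.cos(a);Z=P[...,2]
m=(abs(X)<14)&(Y>-14)&(Y<0)&(Z>105)&(Z<p[2]+35);print("face Y",np.median(Y[m]),m.sum())
m=(abs(X)<20)&(Y>-15)&(Y<4)&(Z>87)&(Z<95);print("c edge",np.percentile(Y[m],[1,3,10]))
E
python3 chk.py; python3 ribs.py w5
```

```text
22.5667 [558.56372371 -14.36756066 136.33464244] [-0.45377972  0.21493679 -0.92869334] X 0.6968522492390239 Y -24.603570960050277
face Y -9.721804462192202 2048
c edge [-6.63478751 -6.50463971 -5.71856321]
[ 1.5 98.5] [12.9 13.3] 0.4 410
[ 1.2 72.7] [ 8.  33.2] 89.9 722
[ 0.4 40.9] [33.5  7.3] 0.1 602
[0.4 8.9] [33.5  8.1] 0.0 571
[  0.7 -10.1] [48.6  1.5] 0.0 286
[   1.1 -111.7] [ 6.5 12.9] 89.1 103
```

Emit:
arm_command:
  rows:
    - {"delta_pos": [1.2, 0, 0], "roll": 0, "jaw": 45}
    - {"delta_pos": [1.2, 0, 0], "roll": 0, "jaw": 45}
    - {"delta_pos": [1.2, 0, 0], "roll": 0, "jaw": 45}

```text
time_s: 22.87
ee_pos: [558.9, -13.2, 137.3]
ee_rot: [180.0, 0.0, 99.2]
force: [0.3, 0.5, -1.5]
gripper_width: 50.0
gripper_force: 10.0
```

```bash
python3 chk.py
```

```text
22.8667 [558.85456094 -13.17614889 137.31442675] [ 0.34755444  0.54672059 -1.48897802] X 1.176403335152342 Y -23.474819857775607
face Y -8.594828582547894 2066
c edge [-6.5670865  -6.46180634 -5.57122479]
```

Emit:
arm_command:
  rows:
    - {"delta_pos": [0, 0, 2], "roll": 0, "jaw": 45}
    - {"delta_pos": [0, 0, 4], "roll": 0, "jaw": 45}
    - {"delta_pos": [0, 0, 6], "roll": 0, "jaw": 45}
    - {"delta_pos": [0, 0, 7], "roll": 0, "jaw": 45}
    - {"delta_pos": [0, 0, 8], "roll": 0, "jaw": 45}
    - {"delta_pos": [0, 0, 9], "roll": 0, "jaw": 45}
    - {"delta_pos": [0, 0, 10], "roll": 0, "jaw": 45}
    - {"delta_pos": [0, 0, 10], "roll": 0, "jaw": 45}

```text
time_s: 23.58
ee_pos: [558.5, -13.2, 126.7]
ee_rot: [-180.0, -0.0, 99.3]
force: [0.4, -0.1, -1.7]
gripper_width: 50.0
gripper_force: 10.0
```

Emit:
arm_command:
  rows:
    - {"delta_pos": [0, 0, 1], "roll": 0, "jaw": 45}
    - {"delta_pos": [0, 0, 2], "roll": 0, "jaw": 45}
    - {"delta_pos": [0, 0, 3], "roll": 0, "jaw": 45}
    - {"delta_pos": [0, 0, 3], "roll": 0, "jaw": 45}

```text
time_s: 23.92
ee_pos: [558.5, -13.2, 123.7]
ee_rot: [-180.0, -0.0, 99.2]
force: [0.0, 0.4, -1.7]
gripper_width: 49.9
gripper_force: 10.0
```

Emit:
arm_command:
  rows:
    - {"delta_pos": [0, 0, 2], "roll": 0, "jaw": 45}
    - {"delta_pos": [0, 0, 4], "roll": 0, "jaw": 45}
    - {"delta_pos": [0, 0, 6], "roll": 0, "jaw": 45}
    - {"delta_pos": [0, 0, 8], "roll": 0, "jaw": 45}
    - {"delta_pos": [0, 0, 10], "roll": 0, "jaw": 45}
    - {"delta_pos": [0, 0, 12], "roll": 0, "jaw": 45}
    - {"delta_pos": [0, 0, 14], "roll": 0, "jaw": 45}
    - {"delta_pos": [0, 0, 14], "roll": 0, "jaw": 45}

```text
time_s: 24.58
ee_pos: [558.3, -13.2, 109.4]
ee_rot: [-179.9, -0.0, 99.2]
force: [-0.1, 0.1, -2.0]
gripper_width: 50.1
gripper_force: 10.0
```

Emit:
arm_command:
  rows:
    - {"delta_pos": [0, 0, 2], "roll": 0, "jaw": 45}
    - {"delta_pos": [0, 0, 5], "roll": 0, "jaw": 45}
    - {"delta_pos": [0, 0, 8], "roll": 0, "jaw": 45}
    - {"delta_pos": [0, 0, 11], "roll": 0, "jaw": 45}
    - {"delta_pos": [0, 0, 14], "roll": 0, "jaw": 45}
    - {"delta_pos": [0, 0, 17], "roll": 0, "jaw": 45}
    - {"delta_pos": [0, 0, 20], "roll": 0, "jaw": 45}
    - {"delta_pos": [0, 0, 20], "roll": 0, "jaw": 45}

```text
time_s: 25.25
ee_pos: [558.1, -13.2, 89.2]
ee_rot: [-179.9, -0.0, 99.2]
force: [-0.2, -0.4, -1.1]
gripper_width: 50.0
gripper_force: 10.0
```

Emit:
arm_command:
  rows:
    - {"delta_pos": [0, 0, 2], "roll": 0, "jaw": 45}
    - {"delta_pos": [0, 0, 5], "roll": 0, "jaw": 45}
    - {"delta_pos": [0, 0, 8], "roll": 0, "jaw": 45}
    - {"delta_pos": [0, 0, 11], "roll": 0, "jaw": 45}
    - {"delta_pos": [0, 0, 14], "roll": 0, "jaw": 45}
    - {"delta_pos": [0, 0, 17], "roll": 0, "jaw": 45}
    - {"delta_pos": [0, 0, 20], "roll": 0, "jaw": 45}
    - {"delta_pos": [0, 0, 20], "roll": 0, "jaw": 45}

```text
time_s: 25.92
ee_pos: [558.2, -13.2, 69.2]
ee_rot: [-179.9, -0.0, 99.3]
force: [-0.3, -0.1, -2.4]
gripper_width: 49.9
gripper_force: 10.0
```

Emit:
arm_command:
  rows:
    - {"delta_pos": [0, 0, 2], "roll": 0, "jaw": 45}
    - {"delta_pos": [0, 0, 4], "roll": 0, "jaw": 45}
    - {"delta_pos": [0, 0, 6], "roll": 0, "jaw": 45}
    - {"delta_pos": [0, 0, 8], "roll": 0, "jaw": 45}
    - {"delta_pos": [0, 0, 10], "roll": 0, "jaw": 45}
    - {"delta_pos": [0, 0, 12], "roll": 0, "jaw": 45}
    - {"delta_pos": [0, 0, 12], "roll": 0, "jaw": 45}

```text
time_s: 26.5
ee_pos: [558.5, -13.2, 57.5]
ee_rot: [-180.0, -0.0, 99.2]
force: [-0.3, 0.7, -2.5]
gripper_width: 49.8
gripper_force: 10.0
```

Emit:
arm_command:
  rows:
    - {"delta_pos": [0, 0, 1], "roll": 0, "jaw": 45}
    - {"delta_pos": [0, 0, 2], "roll": 0, "jaw": 45}
    - {"delta_pos": [0, 0, 3], "roll": 0, "jaw": 45}
    - {"delta_pos": [0, 0, 4], "roll": 0, "jaw": 45}
    - {"delta_pos": [0, 0, 5], "roll": 0, "jaw": 45}
    - {"delta_pos": [0, 0, 5], "roll": 0, "jaw": 45}

```text
time_s: 27.0
ee_pos: [558.6, -13.2, 52.7]
ee_rot: [-180.0, -0.0, 99.2]
force: [0.7, -0.5, -1.8]
gripper_width: 49.9
gripper_force: 10.0
```

Emit:
arm_command:
  rows:
    - {"delta_pos": [0, 0, 1], "roll": 0, "jaw": 45}
    - {"delta_pos": [0, 0, 2], "roll": 0, "jaw": 45}
    - {"delta_pos": [0, 0, 3], "roll": 0, "jaw": 45}
    - {"delta_pos": [0, 0, 4], "roll": 0, "jaw": 45}
    - {"delta_pos": [0, 0, 4], "roll": 0, "jaw": 45}

```text
time_s: 27.42
ee_pos: [558.7, -13.2, 48.7]
ee_rot: [180.0, -0.0, 99.2]
force: [0.4, 0.6, -3.0]
gripper_width: 50.0
gripper_force: 10.0
```

Emit:
arm_command:
  rows:
    - {"delta_pos": [0, 0, 0.5], "roll": 0, "jaw": 45}
    - {"delta_pos": [0, 0, 1], "roll": 0, "jaw": 45}
    - {"delta_pos": [0, 0, 1.5], "roll": 0, "jaw": 45}
    - {"delta_pos": [0, 0, 1.5], "roll": 0, "jaw": 45}
  squeeze: 8

```text
time_s: 27.75
ee_pos: [558.7, -13.2, 47.4]
ee_rot: [180.0, -0.0, 99.2]
force: [-0.8, 0.1, -2.1]
gripper_width: 49.7
gripper_force: 8.0
```

Emit:
arm_command:
  rows:
    - {"delta_pos": [0, 0, 0.5], "roll": 0, "jaw": 45}
    - {"delta_pos": [0, 0, 1], "roll": 0, "jaw": 45}
    - {"delta_pos": [0, 0, 1.5], "roll": 0, "jaw": 45}
    - {"delta_pos": [0, 0, 1.5], "roll": 0, "jaw": 45}

```text
time_s: 28.08
ee_pos: [558.7, -13.3, 47.0]
ee_rot: [180.0, 0.0, 99.3]
force: [-1.8, 0.5, 6.4]
gripper_width: 50.1
gripper_force: 8.0
```

Emit:
arm_command:
  rows:
    - {"delta_pos": [0, 0, 0.5], "roll": 0, "jaw": 45}
    - {"delta_pos": [0, 0, 1], "roll": 0, "jaw": 45}
    - {"delta_pos": [0, 0, 1], "roll": 0, "jaw": 45}

```text
time_s: 28.33
ee_pos: [558.7, -13.3, 46.1]
ee_rot: [180.0, 0.0, 99.3]
force: [-1.7, -0.2, 7.2]
gripper_width: 50.2
gripper_force: 8.0
```

It reached the floor (z = 47 as predicted). Next I release and rise.

Emit:
arm_command:
  rows:
    - {"delta_pos": [0, 0, -0.5], "roll": 0, "jaw": 58}
    - {"delta_pos": [0, 0, -0.5], "roll": 0, "jaw": 70}
    - {"delta_pos": [0, 0, -0.5], "roll": 0, "jaw": 80}
    - {"delta_pos": [0, 0, -0.5], "roll": 0, "jaw": 100}
    - {"delta_pos": [0, 0, -0.5], "roll": 0, "jaw": 100}
    - {"delta_pos": [0, 0, -20], "roll": 0, "jaw": 100}
    - {"delta_pos": [0, 0, -50], "roll": 0, "jaw": 100}
    - {"delta_pos": [-5, 0, -90], "roll": 0, "jaw": 100}
    - {"delta_pos": [-20, 0, -130], "roll": 0, "jaw": 100}
    - {"delta_pos": [-36, 0, -165], "roll": 0, "jaw": 100}
    - {"delta_pos": [-36, 0, -167], "roll": 0, "jaw": 100}
    - {"delta_pos": [-36, 0, -167], "roll": 0, "jaw": 100}
    - {"delta_pos": [-36, 0, -167], "roll": 0, "jaw": 100}

```text
time_s: 29.42
ee_pos: [563.7, -48.6, 211.1]
ee_rot: [-179.9, -0.0, 99.2]
force: [-0.1, 0.8, -0.1]
gripper_width: 91.0
gripper_force: 0.0
```

```bash
python3 gap.py w6 | head -1; python3 ribs.py w6; python3 - <<'E'
import numpy as np
P=np.load("w6.npz")["P"];a=np.radians(9.3);q=P-np.array([553.9,9.8,0]);X=q[...,0]*np.cos(a)+q[...,1]*np.sin(a);Y=-q[...,0]*np.sin(a)+q[...,1]*np.cos(a);Z=P[...,2]
for y in(72.5,41,8.9,-24.5,-57.5,-89):
    m=(abs(X)<23)&(abs(abs(Y-y)-10)<4)&(Z>80)&(Z<108); r=np.linalg.lstsq(np.c_[X[m],Y[m]-y,np.ones(m.sum())],Z[m],rcond=None)[0]; print(y,m.sum(),np.round(r,3))
E
```

```text
29.4167 [563.72803588 -48.58387652 211.08116261] [-0.10802019  0.8370367  -0.07212151]
[ 1.5 98.6] [13.3 13.2] 83.3 232
[ 0.8 72.2] [33.6  7.5] 0.2 405
[ 0.2 41. ] [ 7.6 33.9] 89.9 383
[1.1 8.1] [33.2  8. ] 0.1 346
[  1.1 -24.7] [ 7.8 32.4] 89.7 318
[  0.5 -57.2] [22.7 22.9] 0.6 498
[  0.6 -89.2] [33.5  8. ] 0.5 271
[   1.1 -111.8] [ 6.3 13.1] 88.7 65
72.5 1103 [1.0000e-03 1.0000e-03 9.1425e+01]
41 958 [3.0000e-03 5.0000e-03 9.1431e+01]
8.9 867 [ 2.0000e-03 -6.0000e-03  9.1365e+01]
-24.5 849 [0.0000e+00 2.0000e-03 9.1434e+01]
-57.5 749 [ 8.0000e-03 -2.5000e-02  9.4632e+01]
-89 657 [ 4.0000e-03 -2.0000e-03  9.1436e+01]
```

View pics/w6.png

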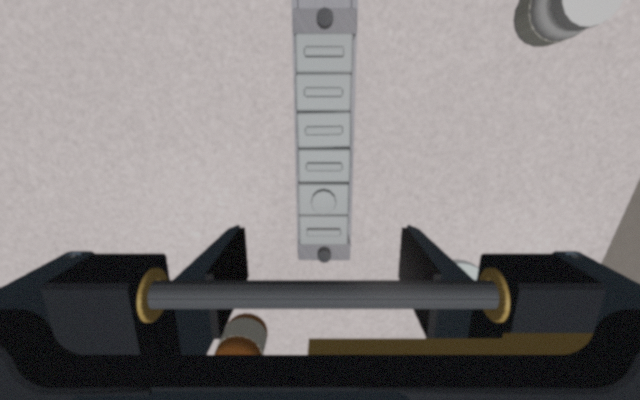

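The picture shows six cassettes in line, with the spare at (323,165) directly left of the knobbed one at (323,198). Their centres are 32.5 mm apart, their tops are level, and nothing is touched.

```bash
python3 -c "
from workcell import env
print(env.job_done())"
```

```text
the job is handed in; nothing more can be done
None
```

The spare cassette is in the row directly left of the knobbed one (centres about 32.5 mm apart), upright, square and fully down on the rack floor; the job was handed in at about 29 s, and no verdict came back.

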